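Pack the wide joint and hold the proud tile flush

ROBOT

A 6-joint arm with a two-finger parallel gripper is mounted at the origin on the work surface. World frame = base frame: x ahead of the robot, y to its left, z up, the work surface at z = 0. Lengths are in m, angles in rad, forces in N, time in s.
With the tool pointing down it reaches from about 0.25 to 0.775 m from the base axis. Payload 4 kg.
Tool frame: the origin (TCP) lies at the very end of the fingers, on their centre line; the grasp point (between the pads) lies 19 mm behind it; z points along the fingers, y is the direction in which the jaws open and shut (so a half turn about z gives the same grasp; the last joint's range is limited). The gripper opens to 94 mm and grips with 3 to 60 N. Pads are 16 mm wide; open, the fingers measure 119 mm over their backs; the gripper's body (75 mm by 177 mm) begins 78 mm behind the grasp point.
Start: joints at [-1.366, 0.087, 1.371, -0, 1.684, -0.103], TCP at [0.167, -0.524, 0.206] pointing down, gripper open.
Joint ranges: [-3.1, 3.1], [-0.76, 2.03], [0.27, 2.55], [-1.08, 4.22], [0.17, 2.65], [-2.57, 2.57]. Speed limits (rad/s): [2.79, 2.79, 3.14, 3.14, 3.14, 3.14].

INTERFACE

Orientations are given as a 3x3 rotation matrix whose columns are the frame's x, y, z axes.
In Python, from bench import observe, snapshot, sign_off gives the robot as it stands.
- The arm moves only by the tool play_rows, never from a script. Its argument "commands" is one flat list of numbers, 7 for each row, row after row: the turn, a rotation vector about the tool's x, y, z in rad, then the shift along the tool's x, y, z in mm, then the closure in counts, from 0 (fully open) to 255 (shut). In form: [wx, wy, wz, dx, dy, dz, claw, wx, wy, wz, dx, dy, dz, claw, ...]. A call has 1 to 20 rows; each row shifts and turns the commanded pose from where the row before left it, along the tool's axes as they then stand; what a row does not reach is not made up. A row lasts 1/10 s, in which the tool goes at most 50 mm and 8.59 degrees, less where a joint would pass 70% of its speed; a pose out of reach is approached as far as the arm can. A call is refused whole if a number of a shift passes 50 or a number of a turn 0.15, either way. A call with a gripper value outside its range is refused whole. The fingers move at their own pace and stop on an object; "squeeze" is the grip in N (left out, the last holds). Time passes only in rows, so rows that do not move let the fingers close. It gives the time, the measured TCP pose, the force and the opening at its end, in the units of the state.
- observe(): the state, without advancing time (a new reading comes with each control period).
- snapshot(name): name is "side" or "top"; returns a dict with "color" (400x640x3 uint8, red, green, blue), "range_z" (400x640 float32, m along the optical axis (not along the pixel's ray), 0 where there is no reading), "fx", "fy", "cx", "cy" (pixels), "k1" (the pictures are not rectified: a ray, as slopes to the right and down, at radius r is drawn at 1 + k1 r^2 times it, then the intrinsics apply), "R" (3x3) and "t" (3): a world point X has camera coordinates R X + t. Camera axes: x right, y down, z forward; pixel columns grow to the right and rows downward; lengths in m; the calibration is good to about 2 mm. A picture is of the moment at which its call begins.
- sign_off(): hands the job in, once; it reports no verdict.
The state is a dict: "time_s": time; "joint_pos": joint angles; "joint_velocities": joint speeds; "tau": joint torques, N m; "eef_pos": TCP position; "tcp_rot": TCP orientation; "force": force on the tool from outside, world axes, zero at the start; "ft_torque": the same for the moment, N m; "gripper_width": finger opening in m.
Only numpy, scipy, OpenCV 4.12 (cv2) and the standard library are available. Lean on these libraries where they do the work, as an engineer would, in place of code of your own. Each camera call takes 0.05 s, during which the arm holds its last target. There are 200 camera calls.

TASK

On the tiling practice board, take the wooden packer from its stand and slide it upright into the one gap beside the raised middle tile that is wide enough for it, about midway along the gap and right down to the board, and let go of it. Then press the middle tile down flush with its neighbours and finish still holding it pressed there with the fingers, the packer standing in the gap untouched. Leave everything else on the bench where it is.

Things in the scene. Friction and masses are not known exactly. Their poses are not given: they have to be found in the camera images.
- packer_mid (a point): Centre (half-way up) of the wooden packer: a flat upright slip of plain wood, 9 mm thick (its x), 36 wide (its y), 60 tall (its z), 30 g, loose. The thickness narrows to 7 mm over the lowest 4 mm. It starts upright in a slot of the small grey plastic stand with its underside 4 mm above the bench; the stand is 60 x 70 mm (along the packer's x and y), 18 high, fixed, and the slot is 12 x 40 mm, 14 deep.
- packer_foot (a point): Centre of the packer's underside, 30 mm below its centre.
- board_center (a point): Centre of the practice board's upper face: wooden board 250 x 250 x 12 mm fixed flat on the bench, its face 12 mm above the bench; x and y run along its sides, z up. It carries a 3 x 3 grid of square tiles 14 mm thick at 75 mm pitch along x and y; tile tops are 26 mm above the bench except the middle one. All tiles are 70 mm square save one cut tile; the gaps between 70 mm tiles are 5 mm wide and 14 mm deep down to the board.
- middle_tile_top (a point): Centre of the upper face of the middle tile (70 mm square, sides along the board's), which stands 6 mm proud of the others (32 mm above the bench) on a springy bed and cannot shift sideways. It can only be pushed straight down; it springs up again when let go.
- middle_tile (a joint): How far the middle tile is pressed down: 0 = proud, 0.006 m = flush with its neighbours, where it bottoms out firmly. It takes about 1 N to start it and 10 N to hold it flush.
- cut_tile_top (a point): Centre of the upper face of the cut tile, 56 mm square, fixed, 26 mm above the bench, on one of the four sides of the middle tile, 75 mm from it centre to centre. The gap between it and the middle tile is 12 mm wide (the middle of the gap is 41 mm from the middle tile's centre), 14 mm deep below the cut tile's top, with the board as its floor; it is the only gap at the middle tile that takes the packer. The other three sides have 5 mm gaps to 70 mm tiles.
- tape: Bystander: roll of paper masking tape lying flat on the outer part of a corner tile of the board (48 mm across, 18 high). Origin at the centre of its underside or along its axis.
- tin: Bystander: closed metal tin, 72 mm across, 100 high, standing on the bench. Origin at the centre of its underside or along its axis.
- mallet: Bystander: rubber mallet with wooden handle, 300 long, lying on the bench. Origin at the centre of its underside or along its axis.
- scraper: Bystander: flat scraper, 240 long, lying on the bench. Origin at the centre of its underside or along its axis.
- mug: Bystander: mug, 80 mm across, 90 high, on the bench. Origin at the centre of its underside or along its axis.
- offcut: Bystander: loose tile offcut, 50 x 35 x 12 mm, lying on the bench. Origin at the centre of its underside or along its axis.
- glue: Bystander: plastic bottle, 56 mm across, 150 high, on the bench. Origin at the centre of its underside or along its axis.
Not all that is in view belongs to the job. What is meant by the part that bears packer_mid is not blue or red, and is the smaller of those in its own colour.

How it is judged:
On the way, in this order (a step that is already met when the one before it is completed fails the run):
1. the packer stands in the wide gap between the middle tile and the cut tile, down on the board, let go, with the middle tile not yet pressed flush (horizontal distance between packer_foot and middle_tile_top below 0.047 m and horizontal distance between packer_foot and cut_tile_top below 0.042 m and z of packer_foot in the frame of board_center below 0.004 m and angle between packer_foot's own z axis and vertical below 0.25 rad and contact force between the fingers and packer below 0.2 N), for 0.2 s.
2. the fingers press the middle tile flush while the packer stands in the gap (horizontal distance between packer_foot and middle_tile_top below 0.047 m and horizontal distance between packer_foot and cut_tile_top below 0.042 m and z of packer_foot in the frame of board_center below 0.004 m and angle between packer_foot's own z axis and vertical below 0.25 rad and value of joint middle_tile above 0.0045 m and contact force between the fingers and middle_tile above 4 N), for 0.3 s.
At the end, for the whole second after the job is handed in: Packer at rest in the gap between middle and cut tile: foot within 4 mm of the board, within about 20 mm of midway along, within 0.25 rad of upright, not touched by the fingers. Middle tile within 1.5 mm of flush, pushed by the fingers with over 4 N through the last second (all of step 2 and contact force between the fingers and packer below 0.2 N and linear speed of packer below 0.02 m/s); the arm keeps its last pose, push and grip.
It fails at once if another thing on the bench is moved more than 30 mm (distance of any of tape, tin, mallet, scraper, mug, offcut, glue from where it was at the start of the episode above 0.03 m).
It also fails if it takes over 51 s, if anything falls off the work surface, if the arm or the gripper's body presses on something with over 40 N, if the wrist force passes 120 N, or if a joint passes its speed limit or range.

## Working session

There is one attempt and no reset: what is moved stays moved. The work goes in short steps, Python scripts to look and compute and a tool call to move; the robot and the scene stay as the last step left them, time stands still between calls to the robot, and variables do not carry over. Pictures are saved under pics/ and viewed, about 8 in all and at most 12, crops included, and the job is handed in when it is done.

Besides the shell and the picture viewer there is one more tool, called after ">>>" by a JSON object that holds its "name" and its "arguments". play_rows: Moves the arm, as the interface text tells. Its arguments: {"type":"object","properties":{"commands":{"type":"array","items":{"type":"number"}},"squeeze":{"type":"number"}},"required":["commands"]}

```bash
ls; mkdir -p pics
python3 - <<'E'
from bench import observe,snapshot
import cv2,numpy as np,pickle
o=observe();print({k:np.round(v,3).tolist() for k,v in o.items()})
for n in("top","side"):
    s=snapshot(n);pickle.dump(s,open(n+"0.pkl","wb"));cv2.imwrite(f"pics/{n}0.png",s["color"][:,:,::-1])
    print(n,[round(float(s[k]),3) for k in("fx","fy","cx","cy","k1")],np.round(s["R"],3).tolist(),np.round(s["t"],3))
E
```

```text
pics
{'time_s': 0.0, 'joint_pos': [-1.366, 0.088, 1.372, -0.0, 1.684, -0.103], 'joint_velocities': [0.001, 0.001, -0.001, 0.0, 0.001, -0.001], 'tau': [-0.0, -34.018, -30.243, 0.072, 0.033, -0.0], 'eef_pos': [0.167, -0.524, 0.204], 'tcp_rot': [[0.953, 0.303, -0.0], [0.303, -0.953, 0.002], [0.0, -0.002, -1.0]], 'force': [-0.246, -0.548, -0.499], 'ft_torque': [-0.003, 0.007, -0.007], 'gripper_width': 0.094}
top [456.136, 456.136, 320.68, 197.122, -0.098] [[0.019, -1.0, -0.013], [-0.997, -0.018, -0.074], [0.074, 0.015, -0.997]] [-0.019  0.541  1.154]
side [425.855, 425.855, 327.12, 196.603, -0.11] [[0.976, -0.219, 0.01], [-0.133, -0.626, -0.769], [0.175, 0.749, -0.64]] [-0.544  0.121  0.999]
```

View pics/top0.png

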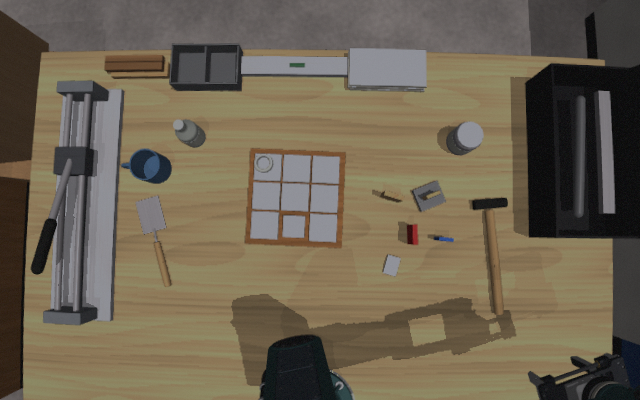

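View pics/side0.png

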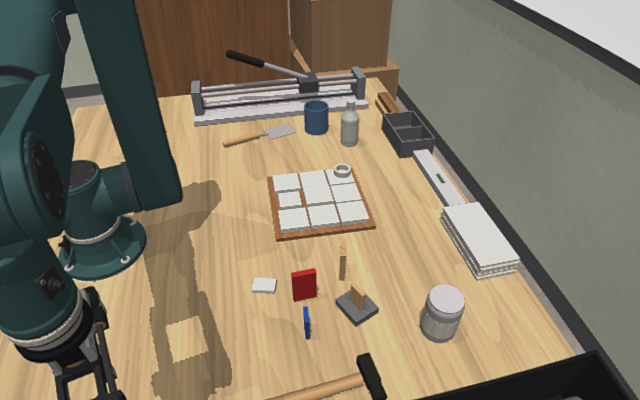

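```bash
cat > h.py <<'E'
import numpy as np,cv2,pickle
def rays(s,uv):
    K=np.array([[s["fx"],0,s["cx"]],[0,s["fy"],s["cy"]],[0,0,1.]])
    return cv2.undistortPoints(np.array(uv,float).reshape(-1,1,2),K,np.array([s["k1"],0,0,0,0.])).reshape(-1,2)
def at_z(s,uv,z):
    r=np.c_[rays(s,uv),np.ones(len(uv))]@s["R"]; c=-s["R"].T@s["t"]
    return c+r*((z-c[2])/r[:,2])[:,None]
def by_depth(s,uv):
    uv=np.array(uv); d=np.array([s["range_z"][v,u] for u,v in uv.round().astype(int)])
    return (np.c_[rays(s,uv),np.ones(len(uv))]*d[:,None]-s["t"])@s["R"]
def crop(s,x0,y0,x1,y1,k): return cv2.resize(s["color"][y0:y1,x0:x1,::-1],None,fx=k,fy=k,interpolation=cv2.INTER_CUBIC)
E
python3 - <<'E'
from h import *
t=pickle.load(open("top0.pkl","rb"));s=pickle.load(open("side0.pkl","rb"))
a=crop(t,370,165,470,265,4);b=crop(s,290,235,390,335,4)
cv2.imwrite("pics/c1.png",np.hstack([a,b]))
cv2.imwrite("pics/c2.png",crop(t,240,144,350,250,5))
E
```

```text
(no output)
```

View pics/c1.png

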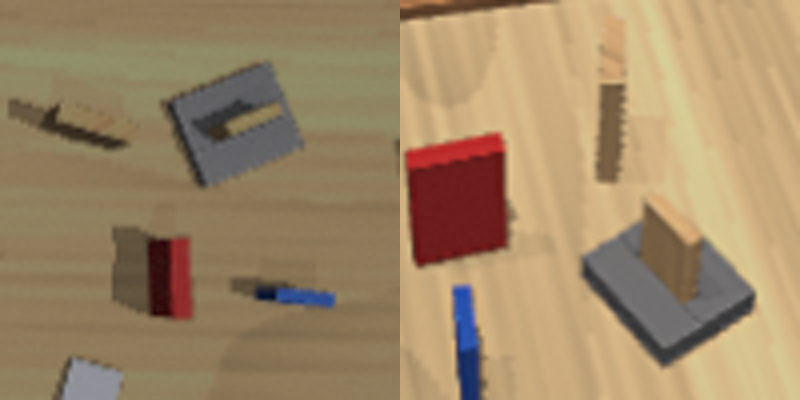

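View pics/c2.png

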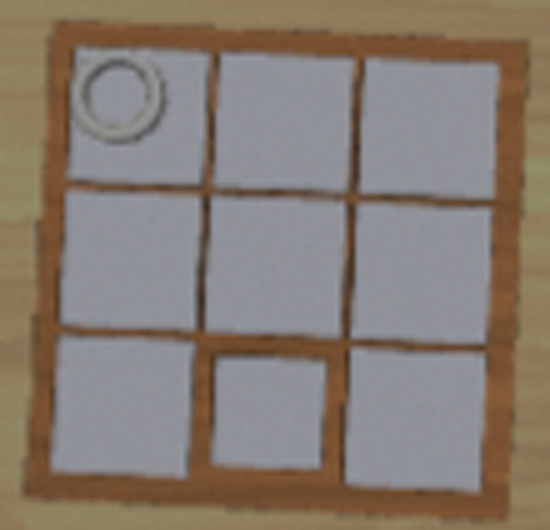

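Run:
```python
from h import *
t=pickle.load(open("top0.pkl","rb"));s=pickle.load(open("side0.pkl","rb"))
f=lambda p,x0,y0,k:(np.array(p)+.5)/k-.5+[x0,y0]
def rep(n,P):
    c=P.mean(0);e=np.roll(P,-1,0)-P
    print(n,np.round(c,4),"edges",np.round(np.linalg.norm(e[:,:2],axis=1),4),"ang",np.round(np.degrees(np.arctan2(e[:,1],e[:,0])),1))
rep("grid",at_z(t,f([(77,47),(500,65),(480,492),(52,472)],240,144,5),.026))
rep("mid",at_z(t,f([(211,194),(348,202),(341,338),(203,330)],240,144,5),.032))
rep("cut",at_z(t,f([(216,355),(328,360),(323,470),(212,464)],240,144,5),.026))
rep("board",at_z(t,f([(54,22),(527,43),(508,516),(25,494)],240,144,5),.012))
rep("stand",at_z(t,f([(168,104),(268,64),(302,148),(205,187)],370,165,4),.018))
rep("ptop",at_z(t,f([(223,124),(279,102),(284,112),(228,136)],370,165,4),.064))
rep("ptop side",at_z(s,f([(647,197),(697,238),(699,246),(645,203)],290-100,235,4),.064))
rep("stand side",at_z(s,f([(583,260),(650,205),(754,294),(664,350)],290-100,235,4),.018))
# depth cloud of packer
for n,S in(("top",t),("side",s)):
    v,u=np.where(S["range_z"]>0);m=(u>290)&(u<470)&(v>160)&(v<340);uv=np.c_[u,v][m];P=by_depth(S,uv)
    m=(P[:,2]>.05)&(np.hypot(P[:,0]-.47,P[:,1]+.24)<.08)
    print(n,m.sum())
    c=by_depth(S,[(434,194)] if n=="top" else [(358,290)]);print(c)
for (u,v) in [(295,197),(293,226),(265,197),(320,199)]: print(by_depth(t,[(u,v)]).round(4))
```

```text
grid [0.5402 0.0571 0.026 ] edges [0.2192 0.2195 0.2189 0.2197] ang [-91.6 178.3  88.5  -1.6]
mid [0.5406 0.0572 0.032 ] edges [0.0703 0.0696 0.0705 0.0697] ang [-92.4 178.3  87.8  -1.9]
cut [0.4661 0.0589 0.026 ] edges [0.0574 0.0561 0.0568 0.0556] ang [-91.5 178.6  88.1  -0.7]
board [0.5415 0.0576 0.012 ] edges [0.2484 0.246  0.2499 0.2471] ang [-91.7 178.6  88.6  -1.8]
stand [ 0.5497 -0.2876  0.018 ] edges [0.0706 0.0585 0.0684 0.0585] ang [ -67.3 -157.7  112.6   24.5]
ptop [ 0.5507 -0.2884  0.064 ] edges [0.0379 0.0069 0.0384 0.008 ] ang [ -67.7 -153.1  114.    23. ]
ptop side [ 0.5525 -0.2951  0.064 ] edges [0.0344 0.0049 0.0364 0.0039] ang [-59.9 -94.7 121.1  60.4]
stand side [ 0.5506 -0.2942  0.018 ] edges [0.0508 0.0759 0.0578 0.0668] ang [  32.2  -61.1 -157.5  113.2]
top 195
[[ 0.55146305 -0.2912706   0.06238087]]
side 442
[[ 0.55405718 -0.29361637  0.06108737]]
[[0.5399 0.0564 0.0337]]
[[0.4662 0.0605 0.0234]]
[[0.5388 0.1337 0.0288]]
[[ 0.5364 -0.0073  0.0268]]
```

>>> {"name": "play_rows", "arguments": {"commands": [0,0,-0.138,0,0,0,0,0,0,-0.138,0,0,0,0,0,0,-0.138,0,0,0,0,0,0,-0.138,0,0,0,0,0,0,-0.138,0,0,0,0,0,0,-0.138,0,0,0,0,0,0,-0.138,0,0,0,0,0,0,-0.138,0,0,0,0,0,0,-0.138,0,0,0,0,0,0,-0.138,0,0,0,0,0,0,-0.138,0,0,0,0,0,0,-0.138,0,0,0,0,0,0,0,7,44,0,0,0,0,0,7,44,0,0,0,0,0,7,44,0,0,0,0,0,7,44,0,0,0,0,0,7,44,0,0,0,0,0,7,44,0,0,0,0,0,7,44,0,0,0,0,0,7,44,0,0]}}

```text
time_s: 2.1
eef_pos: [0.4715, -0.3362, 0.2049]
tcp_rot: [[-0.383, 0.924, -0.001], [0.924, 0.383, 0.0], [0.001, -0.001, -1.0]]
force: [0.5, -0.5, 0.4]
gripper_width: 0.0938
```

>>> {"name": "play_rows", "arguments": {"commands": [0,0,0,4,30,0,0,0,0,0,4,30,0,0,0,0,0,4,31,0,0,0,0,0,0,0,40,0,0,0,0,0,0,40,0,0,0,0,0,0,36,120,0,0,0,0,0,0,120,0,0,0,0,0,0,120,0,0,0,0,0,0,120]}}

```text
time_s: 3.0
eef_pos: [0.5512, -0.2927, 0.0924]
tcp_rot: [[-0.383, 0.924, 0.004], [0.924, 0.383, -0.003], [-0.004, 0.003, -1.0]]
force: [-0.3, -0.5, 1.0]
gripper_width: 0.0653
```

Run:
```python
from bench import observe,snapshot
from h import *
o=observe();print(np.round(o["eef_pos"],4),o["gripper_width"],np.round(o["force"],2))
s=snapshot("side");t=snapshot("top")
pickle.dump((s,t),open("g.pkl","wb"))
a=crop(t,395,150,475,230,5);b=crop(s,310,230,410,330,4)
cv2.imwrite("pics/g.png",np.hstack([a,b]))
```

```text
[ 0.5512 -0.2927  0.0924] 0.06528311054719962 [-0.27 -0.48  1.03]
```

View pics/g.png

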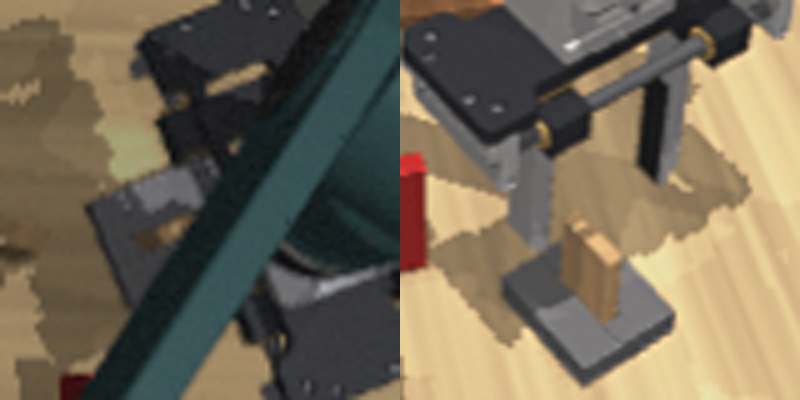

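```bash
cat >> h.py <<'E'
def proj(s,X):
    K=np.array([[s["fx"],0,s["cx"]],[0,s["fy"],s["cy"]],[0,0,1.]])
    return cv2.projectPoints(np.array(X,float),cv2.Rodrigues(s["R"])[0],s["t"],K,np.array([s["k1"],0,0,0,0.]))[0].reshape(-1,2)
E
python3 - <<'E'
from h import *
s,t=pickle.load(open("g.pkl","rb"))
p=np.array([.5512,-.2927,.0924]);x=np.array([-.383,.924,0]);y=np.array([.924,.383,0])
g=lambda X:np.round((proj(s,X)-[310,230]+.5)*4-.5+[400,0])
print("tips", g([p+a*y+b*x for a in(-.0452,-.0327,.0327,.0452) for b in(-.008,.008)]).tolist())
for c in([.5507,-.2884],[.5525,-.2945]):
  c=np.array([*c,.064]);print("top",g([c+a*y+b*x for a in(-.0045,.0045) for b in(-.018,.018)]).tolist())
for c in([.5497,-.2876],[.5525,-.2945]):
  c=np.array([*c,.018]);print("stand",g([c+a*y+b*x for a in(-.03,.03) for b in(-.035,.035)]).tolist())
E
```

```text
tips [[526.0, 255.0], [505.0, 233.0], [547.0, 243.0], [527.0, 221.0], [654.0, 181.0], [633.0, 160.0], [674.0, 170.0], [653.0, 149.0]]
top [[600.0, 259.0], [555.0, 211.0], [614.0, 251.0], [569.0, 203.0]]
top [[607.0, 268.0], [562.0, 220.0], [621.0, 260.0], [576.0, 212.0]]
stand [[573.0, 362.0], [490.0, 268.0], [666.0, 304.0], [581.0, 215.0]]
stand [[582.0, 372.0], [498.0, 277.0], [675.0, 314.0], [590.0, 225.0]]
```

Run:
```python
from h import *
s,t=pickle.load(open("g.pkl","rb"))
cv2.imwrite("pics/g2.png",crop(s,328,265,398,330,9))
```

```text
(no output)
```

View pics/g2.png

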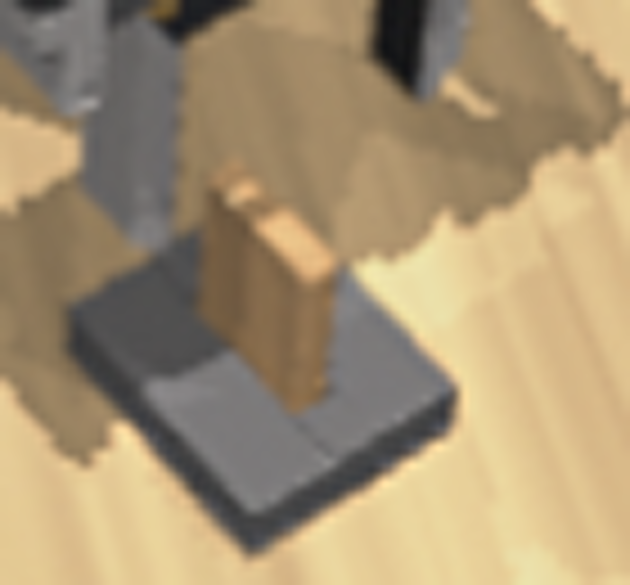

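>>> {"name": "play_rows", "arguments": {"commands": [0,0,0,0,0,20,120,0,0,0,0,0,20,120,0,0,0,0,0,17,120,0,0,0,0,0,0,120,0,0,0,0,0,0,120,0,0,0,0,0,0,120]}}

```text
time_s: 3.7
eef_pos: [0.5511, -0.2926, 0.0348]
tcp_rot: [[-0.383, 0.924, 0.003], [0.924, 0.383, -0.002], [-0.003, 0.002, -1.0]]
force: [-0.1, 0.4, 0.6]
gripper_width: 0.0498
```

>>> {"name": "play_rows", "arguments": {"commands": [0,0,0,0,0,0,210,0,0,0,0,0,0,210,0,0,0,0,0,0,210,0,0,0,0,0,0,210,0,0,0,0,0,0,210,0,0,0,0,0,0,210], "squeeze": 10}}

```text
time_s: 4.3
eef_pos: [0.5498, -0.2917, 0.0324]
tcp_rot: [[-0.383, 0.924, -0.0], [0.924, 0.383, -0.0], [-0.0, -0.0, -1.0]]
force: [-0.1, 0.2, 0.4]
gripper_width: 0.0162
```

>>> {"name": "play_rows", "arguments": {"commands": [0,0,0,0,0,0,222,0,0,0,0,0,0,222,0,0,0,0,0,0,255,0,0,0,0,0,0,255,0,0,0,0,0,0,255,0,0,0,0,0,0,255], "squeeze": 12}}

```text
time_s: 4.9
eef_pos: [0.5521, -0.2907, 0.0324]
tcp_rot: [[-0.384, 0.924, 0.005], [0.924, 0.384, 0.001], [-0.001, 0.005, -1.0]]
force: [5.0, 2.2, -3.0]
gripper_width: 0.0089
```

>>> {"name": "play_rows", "arguments": {"commands": [0,0,0,0,2,0,255,0,0,0,0,0,0,255,0,0,0,0,0,-10,255,0,0,0,0,0,-15,255,0,0,0,0,0,-30,255,0,0,0,0,0,-40,255,0,0,0,0,0,-25,255,0,0,0,0,0,0,255,0,0,0,0,0,0,255], "squeeze": 20}}

```text
time_s: 5.8
eef_pos: [0.5512, -0.2914, 0.1532]
tcp_rot: [[-0.382, 0.924, 0.0], [0.924, 0.382, -0.001], [-0.001, -0.0, -1.0]]
force: [0.5, 0.4, -0.8]
gripper_width: 0.0091
```

>>> {"name": "play_rows", "arguments": {"commands": [0,0,0.1403,0,0,0,255,0,0,0.1403,0,0,0,255,0,0,0.1403,0,0,0,255,0,0,0,29,-5,0,255,0,0,0,29,-5,0,255,0,0,0,29,-5,0,255,0,0,0,29,-5,0,255,0,0,0,29,-5,0,255,0,0,0,29,-5,0,255,0,0,0,29,-5,0,255,0,0,0,29,-5,0,255,0,0,0,29,-5,0,255,0,0,0,29,-5,0,255,0,0,0,29,-6,0,255,0,0,0,29,-6,0,255,0,0,0,0,0,0,255,0,0,0,0,0,0,255,0,0,0,0,0,0,255]}}

```text
time_s: 7.6
eef_pos: [0.4988, 0.0577, 0.1511]
tcp_rot: [[0.029, 1.0, -0.002], [1.0, -0.029, -0.001], [-0.001, -0.002, -1.0]]
force: [0.5, 0.4, 0.3]
gripper_width: 0.0089
```

>>> {"name": "play_rows", "arguments": {"commands": [0,0,0,0,0,25,255,0,0,0,0,0,25,255,0,0,0,0,0,20,255,0,0,0,0,0,12,255,0,0,0,0,0,0,255,0,0,0,0,0,0,255,0,0,0,0,0,0,255]}}

```text
time_s: 8.3
eef_pos: [0.5005, 0.0584, 0.0719]
tcp_rot: [[0.028, 1.0, 0.003], [1.0, -0.028, -0.0], [-0.0, 0.003, -1.0]]
force: [0.4, 0.1, -0.4]
gripper_width: 0.0088
```

Run:
```python
from bench import observe,snapshot
from h import *
s=snapshot("side");o=observe();print(np.round(o["eef_pos"],4),np.round(o["force"],2))
pickle.dump(s,open("p.pkl","wb"))
cv2.imwrite("pics/p.png",crop(s,262,150,382,240,6))
g=lambda X:np.round((proj(s,X)-[262,150]+.5)*6-.5).tolist()
bx=np.array([.9996,-.028,0]);by=np.array([.028,.9996,0]);m=np.array([.5403,.0572,0])
sq=lambda c,h,z:[c+bx*a*h+by*b*h+[0,0,z] for a,b in((-1,-1),(-1,1),(1,1),(1,-1))]
print("mid",g(sq(m,.035,.032)));print("cut",g(sq(m-.075*bx,.028,.026)))
p=np.array(o["eef_pos"]);z=p[2]-.0284
for n,w,h in(("foot",.0035,0),("shoulder",.0045,.004)):
  print(n,g([p*[1,1,0]+a*w*bx+b*.018*by+[0,0,z+h] for a,b in((-1,-1),(-1,1),(1,1),(1,-1))]))
```

```text
[0.5005 0.0585 0.0719] [-0.42  0.34 -0.25]
mid [[258.0, 318.0], [235.0, 218.0], [389.0, 200.0], [420.0, 299.0]]
cut [[98.0, 337.0], [85.0, 255.0], [210.0, 241.0], [229.0, 322.0]]
foot [[232.0, 274.0], [220.0, 222.0], [236.0, 221.0], [249.0, 272.0]]
shoulder [[230.0, 267.0], [218.0, 215.0], [238.0, 213.0], [251.0, 265.0]]
```

View pics/p.png

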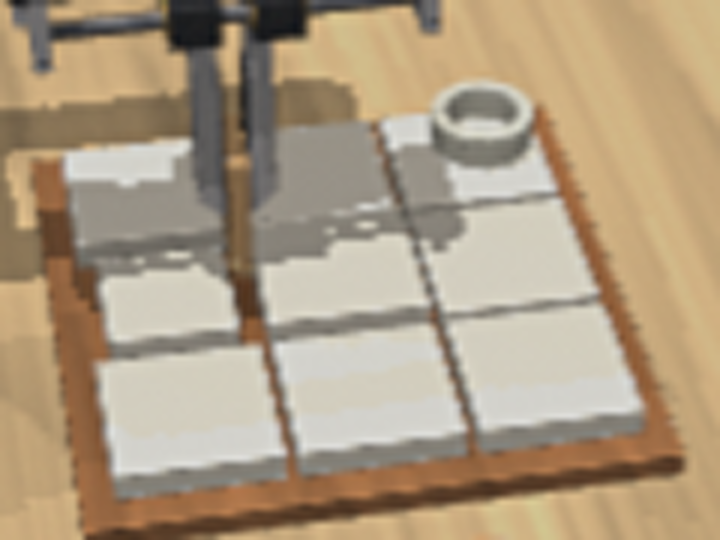

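Run:
```python
from h import *
s=pickle.load(open("p.pkl","rb"))
c=crop(s,274,170,339,215,12);c=cv2.convertScaleAbs(c,alpha=1.3,beta=20)
cv2.imwrite("pics/p2.png",c)
```

```text
(no output)
```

View pics/p2.png

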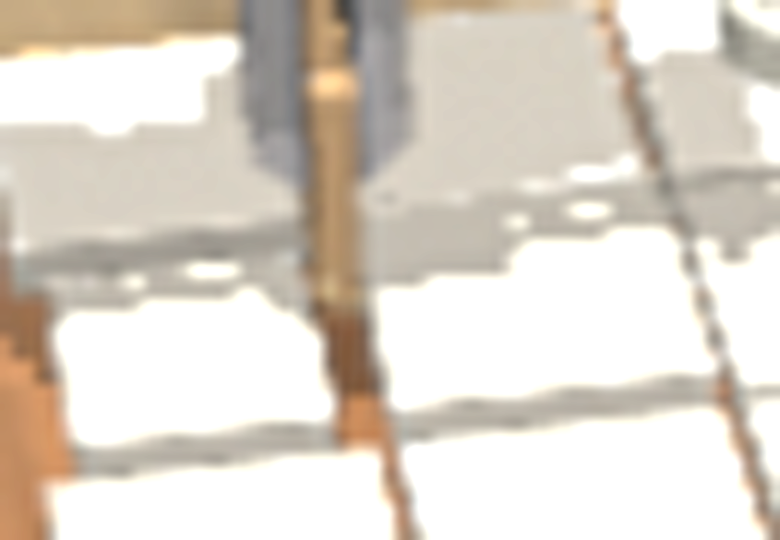

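>>> {"name": "play_rows", "arguments": {"commands": [0,0,0,-6,2.5,0,255,0,0,0,0,0,0,255,0,0,0,0,0,0,255,0,0,0,0,0,4,255,0,0,0,0,0,4,255,0,0,0,0,0,3,255,0,0,0,0,0,3,255,0,0,0,0,0,0,255,0,0,0,0,0,0,255], "squeeze": 12}}

```text
time_s: 9.25
eef_pos: [0.5016, 0.0526, 0.0563]
tcp_rot: [[0.028, 1.0, -0.0], [1.0, -0.028, -0.0], [-0.0, -0.0, -1.0]]
force: [0.3, 0.5, -0.5]
gripper_width: 0.0088
```

>>> {"name": "play_rows", "arguments": {"commands": [0,0,0,0,0,3,255,0,0,0,0,0,3,255,0,0,0,0,0,2,255,0,0,0,0,0,0,255,0,0,0,0,0,0,255]}}

```text
time_s: 9.75
eef_pos: [0.5017, 0.0526, 0.0484]
tcp_rot: [[0.028, 1.0, -0.0], [1.0, -0.028, -0.0], [-0.0, -0.0, -1.0]]
force: [0.2, -0.8, -1.1]
gripper_width: 0.009
```

>>> {"name": "play_rows", "arguments": {"commands": [0,0,0,0,0,3,255,0,0,0,0,0,2,255,0,0,0,0,0,2,255,0,0,0,0,0,0,255,0,0,0,0,0,0,255]}}

```text
time_s: 10.25
eef_pos: [0.5017, 0.0526, 0.0413]
tcp_rot: [[0.028, 1.0, -0.0], [1.0, -0.028, -0.0], [-0.0, -0.0, -1.0]]
force: [-0.8, 0.4, -0.5]
gripper_width: 0.0088
```

>>> {"name": "play_rows", "arguments": {"commands": [0,0,0,0,0,1,255,0,0,0,0,0,1,255,0,0,0,0,0,0,255,0,0,0,0,0,0,255]}}

```text
time_s: 10.65
eef_pos: [0.5019, 0.0526, 0.0398]
tcp_rot: [[0.028, 1.0, 0.001], [1.0, -0.028, -0.0], [-0.0, 0.001, -1.0]]
force: [-0.5, 0.4, 2.1]
gripper_width: 0.009
```

>>> {"name": "play_rows", "arguments": {"commands": [0,0,0,0,0,0,225,0,0,0,0,0,0,215,0,0,0,0,0,0,200,0,0,0,0,0,0,180,0,0,0,0,0,0,180,0,0,0,0,0,0,180,0,0,0,0,0,-15,180,0,0,0,0,0,-30,180,0,0,0,0,0,-35,180,0,0,0,0,0,-30,180,0,0,0,0,0,0,180,0,0,0,0,0,0,180]}}

```text
time_s: 11.85
eef_pos: [0.5021, 0.0526, 0.1499]
tcp_rot: [[0.028, 1.0, 0.002], [1.0, -0.028, -0.0], [-0.0, 0.002, -1.0]]
force: [0.2, -0.2, -0.0]
gripper_width: 0.0274
```

Run:
```python
from bench import observe,snapshot
from h import *
o=observe();print(np.round(o["eef_pos"],4),np.round(o["force"],2),o["gripper_width"])
s=snapshot("side");pickle.dump(s,open("r.pkl","wb"))
cv2.imwrite("pics/r.png",crop(s,262,140,352,220,8))
```

```text
[0.5021 0.0526 0.1499] [ 0.18 -0.21 -0.01] 0.027442882893780607
```

View pics/r.png

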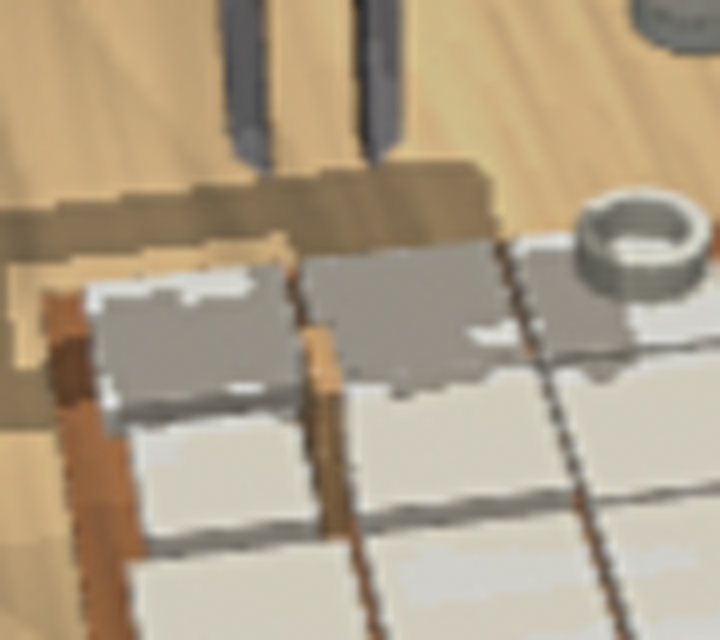

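>>> {"name": "play_rows", "arguments": {"commands": [0,0,0,0,22,0,255,0,0,0,0,22,0,255,0,0,0,0,0,0,255,0,0,0,0,0,0,255,0,0,0,0,0,30,255,0,0,0,0,0,30,255,0,0,0,0,0,25,255,0,0,0,0,0,15,255,0,0,0,0,0,8,255,0,0,0,0,0,0,255,0,0,0,0,0,0,255]}}

```text
time_s: 13.0
eef_pos: [0.5464, 0.0513, 0.0426]
tcp_rot: [[0.028, 1.0, 0.002], [1.0, -0.028, -0.0], [-0.0, 0.002, -1.0]]
force: [0.4, -0.1, 0.1]
gripper_width: 0.0005
```

>>> {"name": "play_rows", "arguments": {"commands": [0,0,0,0,0,4,255,0,0,0,0,0,4,255,0,0,0,0,0,3,255,0,0,0,0,0,3,255,0,0,0,0,0,2,255,0,0,0,0,0,0,255,0,0,0,0,0,0,255]}}

```text
time_s: 13.7
eef_pos: [0.5463, 0.0513, 0.0274]
tcp_rot: [[0.028, 1.0, 0.001], [1.0, -0.028, -0.0], [-0.0, 0.001, -1.0]]
force: [-3.2, 1.2, 8.8]
gripper_width: 0.0001
```

>>> {"name": "play_rows", "arguments": {"commands": [0,0,0,0,0,1,255,0,0,0,0,0,1,255,0,0,0,0,0,0.5,255,0,0,0,0,0,0,255,0,0,0,0,0,0,255,0,0,0,0,0,0,255]}}

```text
time_s: 14.3
eef_pos: [0.5463, 0.0513, 0.0262]
tcp_rot: [[0.028, 1.0, 0.002], [1.0, -0.028, -0.0], [-0.0, 0.002, -1.0]]
force: [-5.4, 0.4, 13.7]
gripper_width: 0.0006
```

>>> {"name": "play_rows", "arguments": {"commands": [0,0,0,0,0,1,255,0,0,0,0,0,0,255,0,0,0,0,0,0,255,0,0,0,0,0,0,255,0,0,0,0,0,0,255,0,0,0,0,0,0,255]}}

```text
time_s: 14.9
eef_pos: [0.5463, 0.0513, 0.0261]
tcp_rot: [[0.028, 1.0, 0.002], [1.0, -0.028, -0.0], [-0.0, 0.002, -1.0]]
force: [-7.3, 0.1, 17.3]
gripper_width: 0.0007
```

Run:
```python
from bench import observe,snapshot
from h import *
s=snapshot("side");o=observe();print(np.round(o["eef_pos"],4),np.round(o["force"],2),o["time_s"])
cv2.imwrite("pics/e.png",crop(s,262,130,362,220,7))
```

```text
[0.5463 0.0513 0.0262] [-7.33 -0.64 16.36] 14.95
```

View pics/e.png

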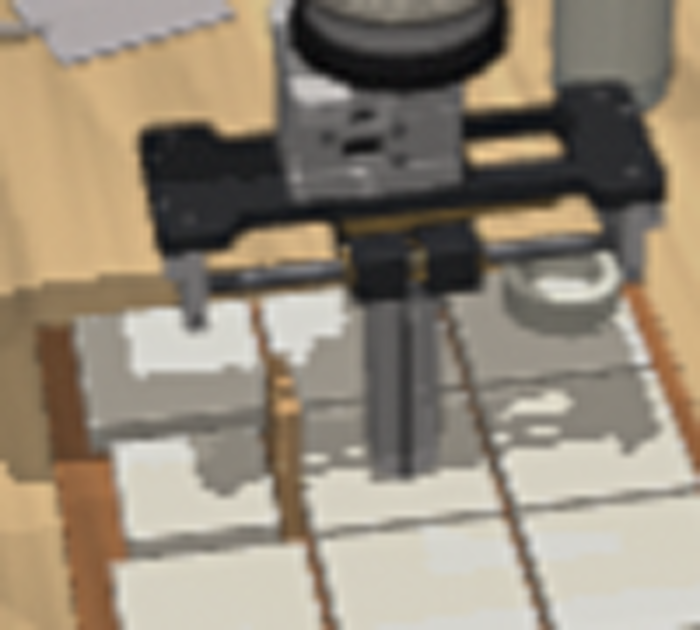

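```bash
python3 -c "
from bench import sign_off;print(sign_off())"
```

```text
the job is handed in; nothing more can be done
None
```

The packer is standing in the wide gap on the near side of the middle tile. The middle tile is held down flush by the closed fingers, and I handed the job in at about 15 s of the 51 s allowed; it reports no verdict.

**Packer:** It slid into the gap with almost no sideways force. It touched the board at the expected height, with about 2 N upward at a fingertip height of 39.8 mm. After release, the picture showed it upright and within about 1 mm of midway along.

**Middle tile:** At the last check the fingers were pressing with about 16–17 N at a fingertip height of 26.2 mm. The height stopped falling while the force kept rising, so the tile had bottomed out. There was also a steady sideways force of about 7 N on the fingers, probably friction at the tile. The last picture showed the packer still upright and clear of the fingers, with nothing nearby seen to have moved. I did not re-measure the bystanders further away.

**Disagreement:** The two cameras differed by about 2 mm in x and 6–8 mm in y, more than the stated 2 mm. I corrected the placement from the side camera, comparing the packer directly with the tiles, and the clean insertion bore that out.

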